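# Even out heaped dry-bath blocks under the lamp and set the selector

### The job

Six aluminium dry-bath blocks lie heaped on the steel tray of the lamp station. Spread them over the whole tray in one even layer, two rows of three, each lying flat with its wells up and none touching another; then slide the black selector on the station's front ledge all the way left to its end stop. Leave the timer, dish, bottles, beaker and tube rack standing where they are.

Things in the scene. Friction and masses are not known exactly. Their poses are not given: they have to be found in the camera images.
- station: White lamp station, fixed to the bench: 316 mm deep, 384 mm wide, 318 mm high. Origin on the bench under the tray's centre; x points to its back, y to its left. A steel tray lies on it; in front of the tray (x -172 to -107 mm) is a ledge 25 mm high; a lamp hood on rear columns (at x +117 mm and beyond) hangs over the rear half of the tray.
- tray (a point): Centre of the tray floor, on its upper face, 50 mm above the bench; axes as the station. The floor measures 210 (x) x 340 (y) mm inside; walls 4 mm thick rise 14 mm above it.
- hood_lip (a point): Middle of the lower front edge of the lamp hood, 270 mm above the bench. Behind the lip (thickness 4 mm) the hood's underside is 282 mm above the bench; the hood reaches 180 mm to either side and back to the columns. A vertical gripper does not fit over the rear row of places: lean the tool 25 to 40 degrees so that its wrist is towards the robot.
- place0 (a point): Point on the tray floor: front row, right of an even two-by-three layer (rows 104 mm apart, columns 105 mm apart). Not marked on the tray. Any block may go to any place.
- place1 (a point): Point on the tray floor: front row, middle of an even two-by-three layer (rows 104 mm apart, columns 105 mm apart). Not marked on the tray. Any block may go to any place.
- place2 (a point): Point on the tray floor: front row, left of an even two-by-three layer (rows 104 mm apart, columns 105 mm apart). Not marked on the tray. Any block may go to any place.
- place3 (a point): Point on the tray floor: rear row, right of an even two-by-three layer (rows 104 mm apart, columns 105 mm apart). Not marked on the tray. Any block may go to any place.
- place4 (a point): Point on the tray floor: rear row, middle of an even two-by-three layer (rows 104 mm apart, columns 105 mm apart). Not marked on the tray. Any block may go to any place.
- place5 (a point): Point on the tray floor: rear row, left of an even two-by-three layer (rows 104 mm apart, columns 105 mm apart). Not marked on the tray. Any block may go to any place.
- block0: Aluminium dry-bath block with six wells (2 by 3) in its top, 48 (its x) x 64 (its y) x 32 (z) mm, 0.22 kg; all six are alike. Origin at the centre of its underside, z up through the wells.
- block1: Aluminium dry-bath block with six wells (2 by 3) in its top, 48 (its x) x 64 (its y) x 32 (z) mm, 0.22 kg; all six are alike. Origin at the centre of its underside, z up through the wells.
- block2: Aluminium dry-bath block with six wells (2 by 3) in its top, 48 (its x) x 64 (its y) x 32 (z) mm, 0.22 kg; all six are alike. Origin at the centre of its underside, z up through the wells.
- block3: Aluminium dry-bath block with six wells (2 by 3) in its top, 48 (its x) x 64 (its y) x 32 (z) mm, 0.22 kg; all six are alike. Origin at the centre of its underside, z up through the wells.
- block4: Aluminium dry-bath block with six wells (2 by 3) in its top, 48 (its x) x 64 (its y) x 32 (z) mm, 0.22 kg; all six are alike. Origin at the centre of its underside, z up through the wells.
- block5: Aluminium dry-bath block with six wells (2 by 3) in its top, 48 (its x) x 64 (its y) x 32 (z) mm, 0.22 kg; all six are alike. Origin at the centre of its underside, z up through the wells.
- selector (a joint): Slide of the black selector grip on the front ledge, m: 0 at the right-hand end stop, 0.09 at the left-hand end stop (towards +y of the station). Stiff, stays where it is left (about 1.5 N).
- selector_top (a point): Centre of the top of the selector grip, a black block 26 (x) x 20 (y) x 35 mm high, its top 71 mm above the bench, above an aluminium track 35 mm high and 140 mm long.
- timer: Bystander: bench timer 60 x 64 x 20 mm on the right end of the ledge; origin under its centre.
- dish: Bystander: closed round dish, 59 mm across, 15 mm high, on the left end of the ledge; origin under its centre.
- beaker: Bystander: clear beaker 55 mm across, 70 mm high, left of the station; origin under its centre.
- bottle: Bystander: white bottle 58 mm across, 110 mm high, right of the station; origin under its centre.
- tall_bottle: Bystander: white bottle 70 mm across, 140 mm high, right of the station towards the back; origin under its centre.
- rack: Bystander: empty tube rack 66 x 115 x 64 mm, right of the station; origin under its centre.
Mind the look-alikes: they are no part of the job. What is shaped like the block0 but red is not meant.

How it is judged:
On the way, in this order (a step that is already met when the one before it is completed fails the run):
1. the six blocks lie in one even layer: two rows of three over the tray, flat, wells up, none touching (horizontal distance between any of block0, block1, block2, block3, block4, block5 and place0 below 0.032 m and horizontal distance between any of block0, block1, block2, block3, block4, block5 and place1 below 0.032 m and horizontal distance between any of block0, block1, block2, block3, block4, block5 and place2 below 0.032 m and horizontal distance between any of block0, block1, block2, block3, block4, block5 and place3 below 0.032 m and horizontal distance between any of block0, block1, block2, block3, block4, block5 and place4 below 0.032 m and horizontal distance between any of block0, block1, block2, block3, block4, block5 and place5 below 0.032 m and angle between each of block0, block1, block2, block3, block4, block5's own z axis and vertical below 0.1 rad and z of each of block0, block1, block2, block3, block4, block5 in the frame of tray below 0.008 m and contact force between block0 and block1 below 0.02 N and contact force between each of block0, block1 and block2 below 0.02 N and contact force between each of block0, block1, block2 and block3 below 0.02 N and contact force between each of block0, block1, block2, block3 and block4 below 0.02 N and contact force between each of block0, block1, block2, block3, block4 and block5 below 0.02 N and linear speed of each of block0, block1, block2, block3, block4, block5 below 0.02 m/s), for 0.2 s.
2. then the selector is at its left end stop (value of joint selector above 0.087 m), for 0.2 s.
At the end, for the whole second after the job is handed in: Each of the six places of the even two-by-three layer has a block's centre within 32 mm (horizontally); every block lies flat on the tray floor (tilt under 0.1 rad, wells up, underside within 8 mm of the floor), at rest, and touches no other block; the selector is within 3 mm of its left end stop (all of step 1 and value of joint selector above 0.087 m).
It fails at once if a bystander (timer, dish, beaker, bottle, tall bottle, tube rack) is shifted more than 25 mm or tipped (distance of any of timer, dish, beaker, bottle, tall_bottle, rack from where it was at the start of the episode above 0.025 m or angle between any of timer, dish, beaker, bottle, tall_bottle, rack's own z axis and vertical above 0.35 rad).
It fails at once if a block falls off the tray (z of any of block0, block1, block2, block3, block4, block5 in the frame of tray below -0.012 m).
It also fails if it takes over 72 s, if anything falls off the work surface, if the arm or the gripper's body presses on something with over 40 N, if the wrist force passes 120 N, or if a joint passes its speed limit or range.

### The arm

A 6-joint arm with a two-finger parallel gripper is mounted at the origin on a cart in front of the work surface, level with it; the furniture and walls round the work are solid. World frame = base frame: x ahead of the robot, y to its left, z up, the work surface at z = 0. Lengths are in m, angles in rad, forces in N, time in s.
With the tool pointing down it reaches from about 0.25 to 0.775 m from the base axis. Payload 4 kg.
Tool frame: the origin (TCP) lies on the centre line of the jaws, within the pads' length; the fingertips stand 8 mm ahead of it and the grasp point (between the pads) lies 11 mm behind it; z points along the fingers, y is the direction in which the jaws open and shut (so a half turn about z gives the same grasp; the last joint's range is limited). The gripper opens to 85 mm and grips with 20 to 120 N. Pads are 22 mm wide; open, the fingers measure 114 mm over their backs; the gripper's body (76 mm by 85 mm) begins 54 mm behind the grasp point. The pads swing forward as they close: fully open they stand 13 mm farther back than shut.
Start: joints at [1.137, 0.087, 1.371, -0, 1.684, -0.103], TCP at [0.179, 0.52, 0.239] pointing down, gripper open.
Joint ranges: [-3.1, 3.1], [-0.76, 2.03], [0.27, 2.55], [-1.08, 4.22], [0.17, 2.65], [-2.57, 2.57]. Speed limits (rad/s): [2.79, 2.79, 3.14, 3.14, 3.14, 3.14].

### API

Orientations are given as [roll, pitch, yaw] about the fixed x, y, z axes, in that order (R = Rz(yaw) Ry(pitch) Rx(roll)).
In Python, from cell import bot gives the robot as it stands.
- The arm moves only by the shell command python3 -m inch 'ROWS' [OPENING] [FORCE]. ROWS is JSON, a list of rows, each an object of numbers: "dx", "dy", "dz": the shift along the tool's x, y, z in units of 25 mm (1.0 is 25 mm); "ax", "ay", "az": the turn, a rotation vector about the tool's x, y, z in units of 5 degrees (1.0 is 5 degrees). In form: [{"dx": .., "dy": .., "dz": .., "ax": .., "ay": .., "az": ..}, ...]. A call has 1 to 12 rows; each row is the pose to reach, as a shift and turn from the pose commanded when the call began, along the tool's axes at that moment; what a row does not reach only later rows make up. A row lasts 1/12 s, in which the tool goes at most 41.7 mm and 7.16 degrees, less where a joint would pass 70% of its speed; a pose out of reach is approached as far as the arm can. A call with a gripper value outside its range is refused whole. OPENING is the finger opening in mm, from 0 to 85.4, set as the call begins (- or left out, the last holds). The fingers move at their own pace and stop on an object; FORCE is the grip in N (left out, the last holds). Time passes only in rows, so rows that repeat a pose let the fingers close. It gives the time, the measured TCP pose, the force and the opening at its end, in the units of the state.
- bot.read_state(): the state, without advancing time (a new reading comes with each control period).
- bot.snapshot(name): name is "side" or "top" or "wrist"; returns a dict with "image" (384x512x3 uint8, blue, green, red), "mtx" (3x3 intrinsics, pixels), "origin" and "attitude" of the camera in the world. Camera axes: x right, y down, z forward; pixel columns grow to the right and rows downward; lengths in m; the calibration is good to about 2 mm. The wrist camera is an equidistant fisheye: a pixel r from the principal point sees the ray r / f radians off the axis. A picture is of the moment at which its call begins. There is no depth.
- bot.sign_off(): hands the job in, once; it reports no verdict.
The state is a dict: "time": time; "joint_positions": joint angles; "dq": joint speeds; "tau": joint torques, N m; "ee_pos": TCP position; "tool_rot": TCP orientation; "ft_force": force on the tool from outside, world axes, zero at the start; "wrist_torque": the same for the moment, N m; "finger_gap": finger opening in m.
Only numpy, scipy, OpenCV 4.12 (cv2) and the standard library are available. Lean on these libraries where they do the work, as an engineer would, in place of code of your own. Each camera call takes 0.05 s, during which the arm holds its last target. There are 200 camera calls.

## Working session

There is one attempt and no reset: what is moved stays moved. The work goes in short steps, Python scripts to look and compute and a shell command to move; the robot and the scene stay as the last step left them, time stands still between calls to the robot, and variables do not carry over. Pictures are saved under pics/ and viewed, about 8 in all and at most 12, crops included, and the job is handed in when it is done.

```bash
ls; mkdir -p pics
python3 - <<'E'
from cell import bot
import cv2,numpy as np
s=bot.read_state();print({k:np.round(v,3).tolist() for k,v in s.items()})
for n in("side","top","wrist"):
    d=bot.snapshot(n);cv2.imwrite(f"pics/{n}0.png",d["image"]);print(n,np.round(d["mtx"],1).tolist(),np.round(d["origin"],3),np.round(d["attitude"],3).tolist())
a=cv2.imread("pics/top0.png");cv2.imwrite("pics/top0b.png",cv2.resize(a,(800,600)))
E
```

```text
pics
{'time': 0.0, 'joint_positions': [1.137, 0.088, 1.372, 0.0, 1.684, -0.103], 'dq': [0.001, -0.0, -0.001, 0.0, 0.001, -0.001], 'tau': [0.001, -35.187, -31.328, -0.0, 0.011, 0.0], 'ee_pos': [0.178, 0.52, 0.238], 'tool_rot': [-3.139, -0.0, 2.811], 'ft_force': [0.387, -0.521, -0.244], 'wrist_torque': [-0.004, -0.003, -0.025], 'finger_gap': 0.085}
side [[373.5, 0.0, 261.8], [0.0, 373.5, 192.4], [0.0, 0.0, 1.0]] [0.363 0.942 0.635] [-2.034, 0.024, -2.871]
top [[379.5, 0.0, 257.1], [0.0, 379.5, 192.4], [0.0, 0.0, 1.0]] [0.37  0.083 1.274] [-2.925, -0.001, -1.522]
wrist [[297.3, 0.0, 249.3], [0.0, 297.3, 192.7], [0.0, 0.0, 1.0]] [0.104 0.546 0.373] [2.827, 0.002, 1.241]
```

View pics/top0b.png

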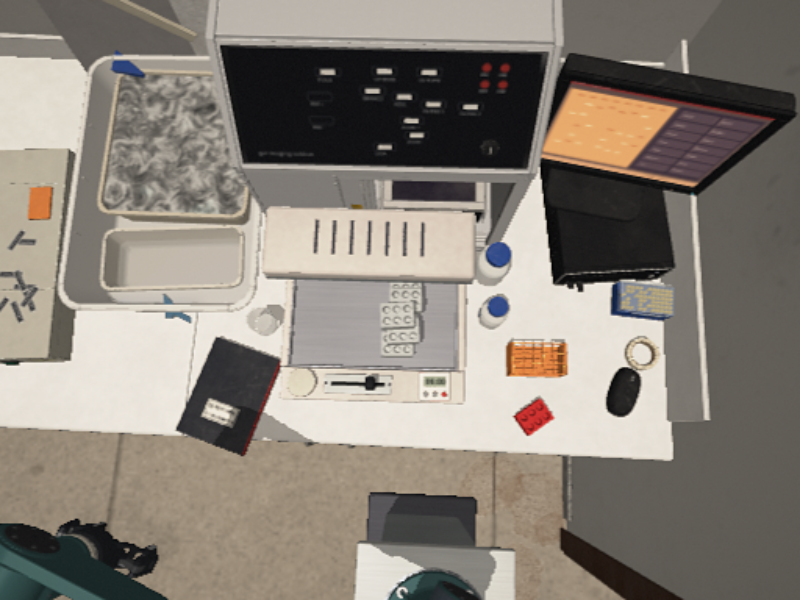

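View pics/side0.png

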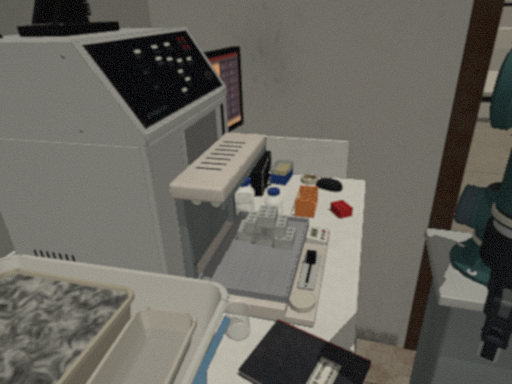

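```bash
cat > h.py <<'E'
import numpy as np,cv2
from scipy.spatial.transform import Rotation as R
from cell import bot
def cam(n,save=None):
    d=bot.snapshot(n);d["n"]=n;d["R"]=R.from_euler("xyz",d["attitude"]).as_matrix();d["o"]=np.array(d["origin"])
    if save:cv2.imwrite(save,d["image"])
    return d
def ray(d,uv):
    K=np.array(d["mtx"]);a=(np.array(uv,float)-K[:2,2])/K[0,0]
    if d["n"]=="wrist":
        t=np.linalg.norm(a);v=np.r_[a*np.sinc(t/np.pi),np.cos(t)]
    else: v=np.r_[a,1]
    return d["R"]@v
def cast(d,uv,z):
    v=ray(d,uv);return d["o"]+v*(z-d["o"][2])/v[2]
def proj(d,p):
    K=np.array(d["mtx"]);q=d["R"].T@(np.array(p)-d["o"])
    if d["n"]=="wrist":
        r=np.hypot(q[0],q[1]);t=np.arctan2(r,q[2]);a=q[:2]/max(r,1e-9)*t
    else:a=q[:2]/q[2]
    return a*K[0,0]+K[:2,2]
E
python3 - <<'E'
from h import *
d=cam("top");s=cam("side")
a=cv2.resize(d["image"][170:262,172:306],None,fx=5.9,fy=5.9,interpolation=cv2.INTER_CUBIC)
cv2.imwrite("pics/c1.png",a)
b=cv2.resize(s["image"][190:310,200:340],None,fx=5,fy=5,interpolation=cv2.INTER_CUBIC);cv2.imwrite("pics/c2.png",b)
print(a.shape,b.shape)
E
```

```text
(543, 791, 3) (600, 700, 3)
```

View pics/c1.png

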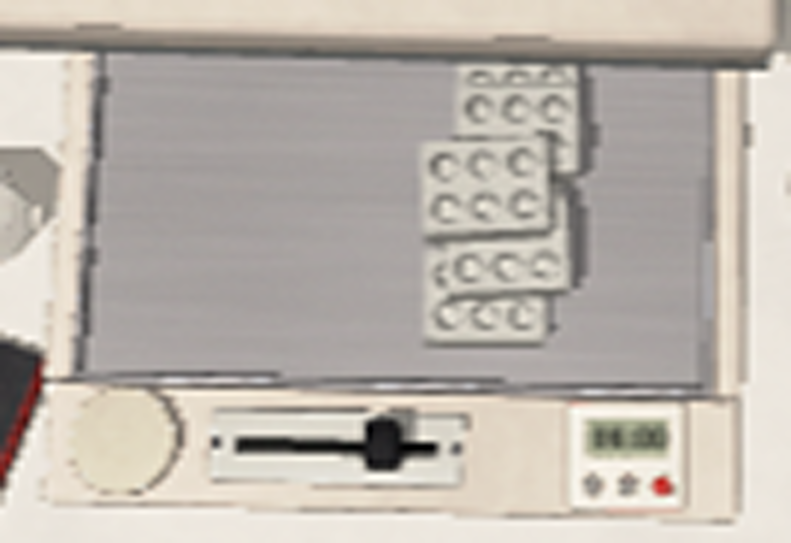

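View pics/c2.png

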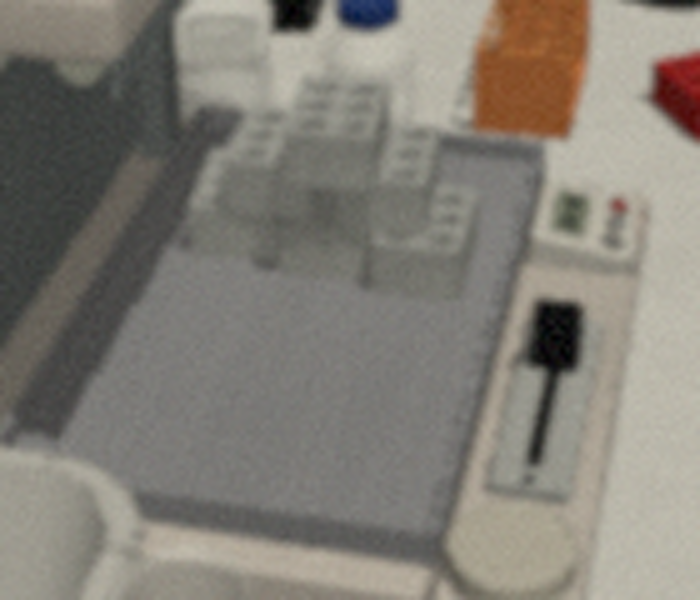

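Run:
```python
from h import *
d=cam("top")
def c(x,y,z,l):
    p=cast(d,(172+x/5.9,170+y/5.9),z);print(l,np.round(p*1000,0)[:2]);return p
a=c(50,502,.025,"ledgeFL");b=c(735,521,.025,"ledgeFR");print(np.degrees(np.arctan2((a-b)[0],(a-b)[1])))
a=c(78,378,.05,"floorFL");b=c(705,397,.05,"floorFR");print(np.degrees(np.arctan2((a-b)[0],(a-b)[1])))
a=c(0,47,.27,"lipL");b=c(772,67,.27,"lipR");print(np.degrees(np.arctan2((a-b)[0],(a-b)[1])))
for z,P in((.146,[(422,143),(546,136),(551,230),(425,239)]),(.114,[(445,300),(570,290),(572,185)]),(.082,[(425,345),(547,340)]),(.114,[(580,175),(582,65),(458,138),(458,65)])):
    for p in P:c(*p,z,z)
c(383,436,.071,"sel")
```

```text
ledgeFL [424. 334.]
ledgeFR [432. -43.]
-1.2160282101545026
floorFL [491. 320.]
floorFR [497. -23.]
-1.0544704562932097
lipL [620. 327.]
lipR [628. -30.]
-1.2676411307650612
0.146 [611. 135.]
0.146 [617.  71.]
0.146 [568.  67.]
0.146 [561. 131.]
0.114 [534. 120.]
0.114 [543.  55.]
0.114 [599.  56.]
0.082 [514. 130.]
0.082 [520.  65.]
0.114 [604.  52.]
0.114 [664.  53.]
0.114 [621. 117.]
0.114 [661. 120.]
sel [466. 150.]
```

```bash
cat >> h.py <<'E'
YAW=np.radians(1.2);O=np.array([.600,.150])
def Rt(lean=30,yaw=0):
    a=np.radians(lean);b=YAW+np.radians(yaw)
    y=np.array([-np.sin(b),np.cos(b),0]);z=np.array([np.cos(b)*np.sin(a),np.sin(b)*np.sin(a),-np.cos(a)])
    return np.c_[np.cross(y,z),y,z]
def w(x,y,z):  # station mm -> world m
    c,s=np.cos(YAW),np.sin(YAW);return np.array([O[0]+(c*x-s*y)/1e3,O[1]+(s*x+c*y)/1e3,z/1e3])
def go(pts,R1=None,p0=None,R0=None):
    s=bot.read_state();p0=np.array(s["ee_pos"]) if p0 is None else p0
    R0=R.from_euler("xyz",s["tool_rot"]).as_matrix() if R0 is None else R0
    R1=R0 if R1 is None else R1
    rv=np.degrees(R.from_matrix(R0.T@R1).as_rotvec())/5
    print("t",round(s["time"],2),"p",np.round(p0*1e3,1),"gap",round(s["finger_gap"]*1e3,1),"F",np.round(s["ft_force"],1))
    for p in pts:print(np.round(np.array(p)*1e3),"d",np.round(R0.T@(np.array(p)-p0)/.025,2),"a",np.round(rv,2))
E
python3 - <<'E'
from h import *
go([[.3,.35,.33],[.46,.1,.27]],Rt())
E
```

```text
t 0.3 p [178.6 520.  238.9] gap 85.2 F [-0.2  0.4  0. ]
[300. 350. 330.] d [-6.8  -4.86 -3.64] a [-1.06 -5.94 -3.94]
[460. 100. 270.] d [-16.1  -12.24  -1.24] a [-1.06 -5.94 -3.94]
```

```bash
python3 -m inch '[{"dx":-3.4,"dy":-2.4,"dz":-3.6,"ax":-0.3,"ay":-1.5,"az":-1},{"dx":-6.8,"dy":-4.9,"dz":-3.6,"ax":-1.06,"ay":-5.94,"az":-3.94},{"dx":-6.8,"dy":-4.9,"dz":-3.6,"ax":-1.06,"ay":-5.94,"az":-3.94},{"dx":-6.8,"dy":-4.9,"dz":-3.6,"ax":-1.06,"ay":-5.94,"az":-3.94},{"dx":-6.8,"dy":-4.9,"dz":-3.6,"ax":-1.06,"ay":-5.94,"az":-3.94},{"dx":-16.1,"dy":-12.2,"dz":-1.2,"ax":-1.06,"ay":-5.94,"az":-3.94},{"dx":-16.1,"dy":-12.2,"dz":-1.2,"ax":-1.06,"ay":-5.94,"az":-3.94},{"dx":-16.1,"dy":-12.2,"dz":-1.2,"ax":-1.06,"ay":-5.94,"az":-3.94},{"dx":-16.1,"dy":-12.2,"dz":-1.2,"ax":-1.06,"ay":-5.94,"az":-3.94},{"dx":-16.1,"dy":-12.2,"dz":-1.2,"ax":-1.06,"ay":-5.94,"az":-3.94},{"dx":-16.1,"dy":-12.2,"dz":-1.2,"ax":-1.06,"ay":-5.94,"az":-3.94},{"dx":-16.1,"dy":-12.2,"dz":-1.2,"ax":-1.06,"ay":-5.94,"az":-3.94}]' 85
python3 - <<'E'
from h import *
d=cam("wrist");cv2.imwrite("pics/w1.png",cv2.resize(d["image"],(800,600)))
print(np.round(Rt().T@R.from_euler("xyz",bot.read_state()["tool_rot"]).as_matrix(),3))
go([[.46,.1,.27]],Rt())
E
```

```text
time: 1.3
ee_pos: [0.4449, 0.1232, 0.2744]
tool_rot: [3.14, 0.526, -3.121]
ft_force: [0.3, 0.9, -0.1]
finger_gap: 0.0853
[[ 1.    -0.01  -0.   ]
 [ 0.01   1.    -0.014]
 [ 0.001  0.014  1.   ]]
t 1.35 p [448.2 113.2 272.3] gap 85.2 F [ 0.1 -3.2 -1.1]
[460. 100. 270.] d [-0.36 -0.53  0.32] a [-0.16  0.01 -0.12]
```

View pics/w1.png

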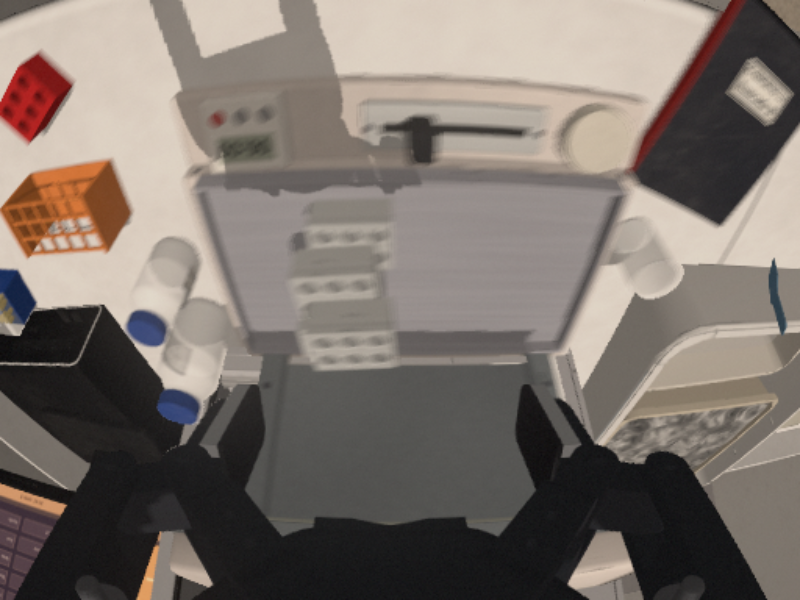

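Run:
```python
from h import *
p=[.46,.1,.27]
go([[.552,.101,.2],[.592,.101,.131]],None,np.array(p),Rt())
p=np.array([.592,.101,.131])
go([[.592,.101,.17]]+[ [.57,.25,.17]]+[w(x,y,z) for x in(-52,52) for y in (-105,0,105) for z in (69,)],None,p,Rt())
```

```text
t 1.35 p [460. 100. 270.] gap 85.2 F [ 0.1 -3.2 -1.1]
[552. 101. 200.] d [-1.79 -0.04  4.26] a [0. 0. 0.]
[592. 101. 131.] d [-1.79 -0.07  7.45] a [0. 0. 0.]
t 1.35 p [592. 101. 131.] gap 85.2 F [ 0.1 -3.2 -1.1]
[592. 101. 170.] d [-0.78  0.   -1.35] a [0. 0. 0.]
[570. 250. 170.] d [-0.13  5.98 -1.73] a [0. 0. 0.]
[550.  44.  69.] d [ 2.73 -2.25  1.29] a [0. 0. 0.]
[548. 149.  69.] d [2.73 1.95 1.29] a [0. 0. 0.]
[546. 254.  69.] d [2.73 6.15 1.29] a [0. 0. 0.]
[654.  46.  69.] d [-0.87 -2.25  3.37] a [0. 0. 0.]
[652. 151.  69.] d [-0.87  1.95  3.37] a [0. 0. 0.]
[650. 256.  69.] d [-0.87  6.15  3.37] a [0. 0. 0.]
```

```bash
python3 -m inch '[{"dx":-1.79,"dy":0,"dz":4.26},{"dx":-1.79,"dy":0,"dz":4.26},{"dx":-1.79,"dy":0,"dz":4.26},{"dx":-1.79,"dy":0,"dz":4.26},{"dx":-1.79,"dy":0,"dz":4.26},{"dx":-1.79,"dy":-0.07,"dz":6},{"dx":-1.79,"dy":-0.07,"dz":7.45},{"dx":-1.79,"dy":-0.07,"dz":7.45},{"dx":-1.79,"dy":-0.07,"dz":7.45},{"dx":-1.79,"dy":-0.07,"dz":7.45}]' 85
python3 - <<'E'
from h import *
d=cam("wrist");cv2.imwrite("pics/w2.png",cv2.resize(d["image"],(800,600)))
go([[.592,.101,.131]],Rt())
E
```

```text
t 1.4 p [446.4 117.  272.3] gap 85.1 F [-0.3  0.9 -0.2]
[592. 101. 131.] d [-2.23 -0.66  7.8 ] a [-0.11 -0.02 -0.14]invalid input at $[0]: expected keys dx, dy, dz, ax, ay, az
```

View pics/w2.png

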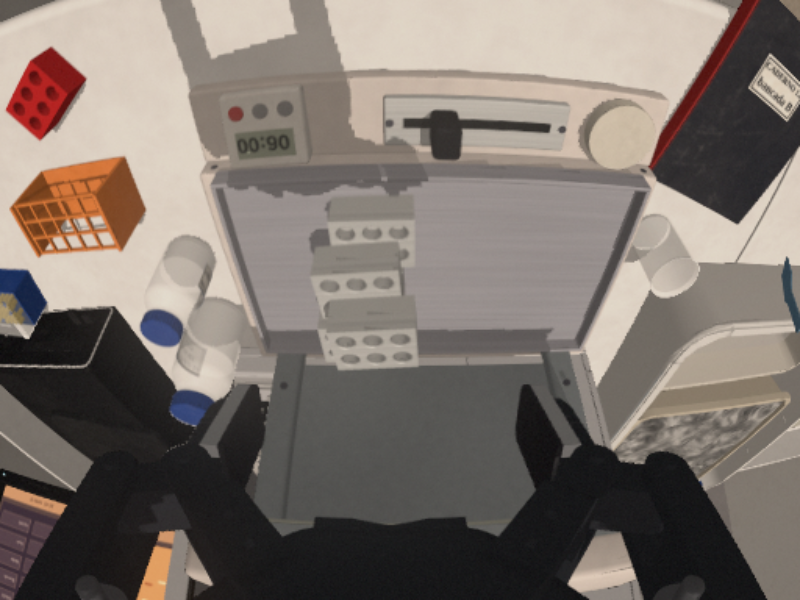

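```bash
python3 -m inch '[{"dx":-2.23,"dy":-0.66,"dz":4.6,"ax":-0.1,"ay":0,"az":-0.14},{"dx":-2.23,"dy":-0.66,"dz":4.6,"ax":-0.1,"ay":0,"az":-0.14},{"dx":-2.23,"dy":-0.66,"dz":4.6,"ax":-0.1,"ay":0,"az":-0.14},{"dx":-2.23,"dy":-0.66,"dz":4.6,"ax":-0.1,"ay":0,"az":-0.14},{"dx":-2.23,"dy":-0.66,"dz":4.6,"ax":-0.1,"ay":0,"az":-0.14},{"dx":-2.23,"dy":-0.66,"dz":4.6,"ax":-0.1,"ay":0,"az":-0.14},{"dx":-2.23,"dy":-0.66,"dz":6.2,"ax":-0.1,"ay":0,"az":-0.14},{"dx":-2.23,"dy":-0.66,"dz":7.8,"ax":-0.1,"ay":0,"az":-0.14},{"dx":-2.23,"dy":-0.66,"dz":7.8,"ax":-0.1,"ay":0,"az":-0.14},{"dx":-2.23,"dy":-0.66,"dz":7.8,"ax":-0.1,"ay":0,"az":-0.14},{"dx":-2.23,"dy":-0.66,"dz":7.8,"ax":-0.1,"ay":0,"az":-0.14}]' 85
python3 - <<'E'
from h import *
d=cam("wrist");cv2.imwrite("pics/w3.png",cv2.resize(d["image"],(800,600)))
go([[.592,.101,.131]],Rt())
E
```

```text
time: 2.32
ee_pos: [0.5971, 0.1132, 0.1454]
tool_rot: [3.14, 0.548, -3.103]
ft_force: [4.6, -0.7, 10.2]
finger_gap: 0.0848
t 2.37 p [597.  113.2 145.4] gap 85.1 F [ 4.6 -1.2 10.1]
[592. 101. 131.] d [ 0.49 -0.48  0.38] a [0.12 0.28 0.17]
```

View pics/w3.png

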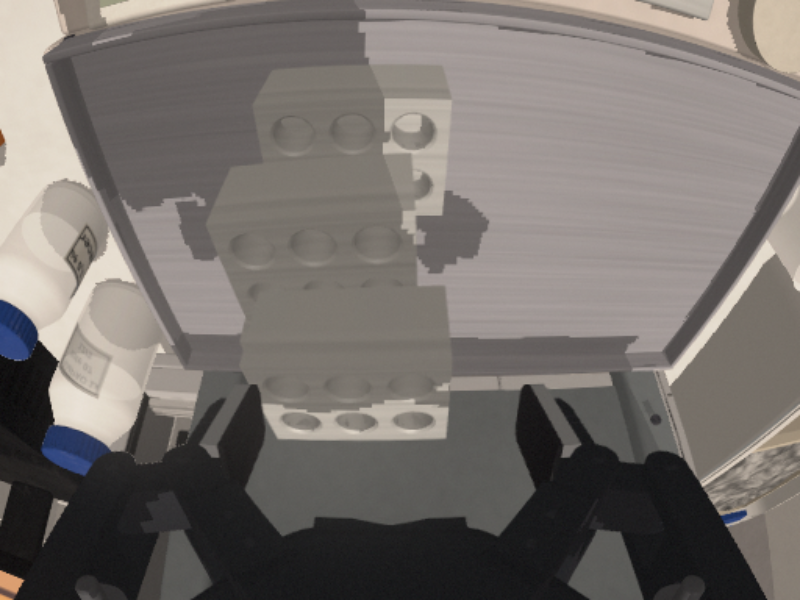

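```bash
python3 -m inch '[{"dx":0,"dy":0,"dz":-1,"ax":0,"ay":0,"az":0},{"dx":0,"dy":0,"dz":-1,"ax":0,"ay":0,"az":0},{"dx":0,"dy":-0.5,"dz":-1,"ax":0,"ay":0,"az":0},{"dx":0,"dy":-0.5,"dz":-1,"ax":0,"ay":0,"az":0},{"dx":0,"dy":-0.5,"dz":-1,"ax":0,"ay":0,"az":0},{"dx":0,"dy":-0.5,"dz":-1,"ax":0,"ay":0,"az":0}]' 85
python3 - <<'E'
from h import *
go([[.592,.101,.131]],Rt())
print(np.round(bot.read_state()["joint_positions"],3),np.round(bot.read_state()["dq"],3))
E
```

```text
time: 2.87
ee_pos: [0.5784, 0.0993, 0.1551]
tool_rot: [3.139, 0.525, -3.106]
ft_force: [-1.3, 0.1, 0.1]
finger_gap: 0.0847
t 2.87 p [578.4  99.3 155.1] gap 84.7 F [-1.3  0.1  0.1]
[592. 101. 131.] d [0.01 0.05 1.11] a [0.11 0.01 0.14]
[ 0.086 -0.122  1.832 -0.029  0.908 -1.509] [ 0.002  0.012 -0.     0.001 -0.001 -0.004]
```

```bash
python3 -m inch '[{"dx":0,"dy":0.05,"dz":0.6,"ax":0.1,"ay":0,"az":0.14},{"dx":0,"dy":0.05,"dz":1.1,"ax":0.1,"ay":0,"az":0.14},{"dx":0,"dy":0.05,"dz":1.1,"ax":0.1,"ay":0,"az":0.14},{"dx":0,"dy":0.05,"dz":1.1,"ax":0.1,"ay":0,"az":0.14}]' 85; python3 -m inch '[{"dx":0,"dy":0,"dz":0,"ax":0,"ay":0,"az":0},{"dx":0,"dy":0,"dz":0,"ax":0,"ay":0,"az":0},{"dx":0,"dy":0,"dz":0,"ax":0,"ay":0,"az":0},{"dx":0,"dy":0,"dz":0,"ax":0,"ay":0,"az":0},{"dx":0,"dy":0,"dz":0,"ax":0,"ay":0,"az":0},{"dx":0,"dy":0,"dz":0,"ax":0,"ay":0,"az":0}]' 40 45;python3 - <<'E'
from h import *
p=np.array(bot.read_state()["ee_pos"])
go([p+[0,0,.04]]+[w(52,105,z) for z in(110,68)],Rt())
E
```

```text
time: 3.2
ee_pos: [0.5916, 0.1007, 0.1288]
tool_rot: [3.141, 0.52, -3.12]
ft_force: [-0.2, 0.2, -0.3]
finger_gap: 0.0851
time: 3.7
ee_pos: [0.5927, 0.1005, 0.1318]
tool_rot: [3.141, 0.525, -3.121]
ft_force: [-2.1, -0.1, 2.4]
finger_gap: 0.0632
t 3.7 p [592.7 100.5 131.8] gap 63.2 F [-2.1 -0.1  2.4]
[593. 101. 172.] d [-0.8   0.   -1.38] a [ 0.01  0.02 -0.  ]
[650. 256. 110.] d [-1.65  6.17  1.97] a [ 0.01  0.02 -0.  ]
[650. 256.  68.] d [-0.81  6.17  3.42] a [ 0.01  0.02 -0.  ]
```

```bash
python3 -m inch '[{"dx":-0.8,"dy":0,"dz":-1.38,"ax":0,"ay":0,"az":0},{"dx":-0.8,"dy":0,"dz":-1.38,"ax":0,"ay":0,"az":0},{"dx":-1.65,"dy":6.17,"dz":1.97,"ax":0,"ay":0,"az":0},{"dx":-1.65,"dy":6.17,"dz":1.97,"ax":0,"ay":0,"az":0},{"dx":-1.65,"dy":6.17,"dz":1.97,"ax":0,"ay":0,"az":0},{"dx":-1.65,"dy":6.17,"dz":1.97,"ax":0,"ay":0,"az":0},{"dx":-1.65,"dy":6.17,"dz":1.97,"ax":0,"ay":0,"az":0},{"dx":-1.65,"dy":6.17,"dz":1.97,"ax":0,"ay":0,"az":0},{"dx":-1.2,"dy":6.17,"dz":2.7,"ax":0,"ay":0,"az":0},{"dx":-0.85,"dy":6.17,"dz":3.34,"ax":0,"ay":0,"az":0},{"dx":-0.85,"dy":6.17,"dz":3.34,"ax":0,"ay":0,"az":0},{"dx":-0.85,"dy":6.17,"dz":3.34,"ax":0,"ay":0,"az":0}]';python3 - <<'E'
from h import *
d=cam("top","pics/t1.png")
go([w(52,105,69)],Rt())
cv2.imwrite("pics/c3.png",cv2.resize(d["image"][170:262,172:306],None,fx=5.9,fy=5.9,interpolation=cv2.INTER_CUBIC))
E
```

```text
time: 4.7
ee_pos: [0.6488, 0.2546, 0.069]
tool_rot: [-3.141, 0.522, -3.121]
ft_force: [1.0, -0.4, -1.7]
finger_gap: 0.0633
t 4.75 p [649.2 254.7  69.8] gap 63.3 F [ 0.2 -0.5 -2.1]
[650. 256.  69.] d [-0.01  0.05  0.04] a [-0.01 -0.   -0.01]
```

View pics/c3.png

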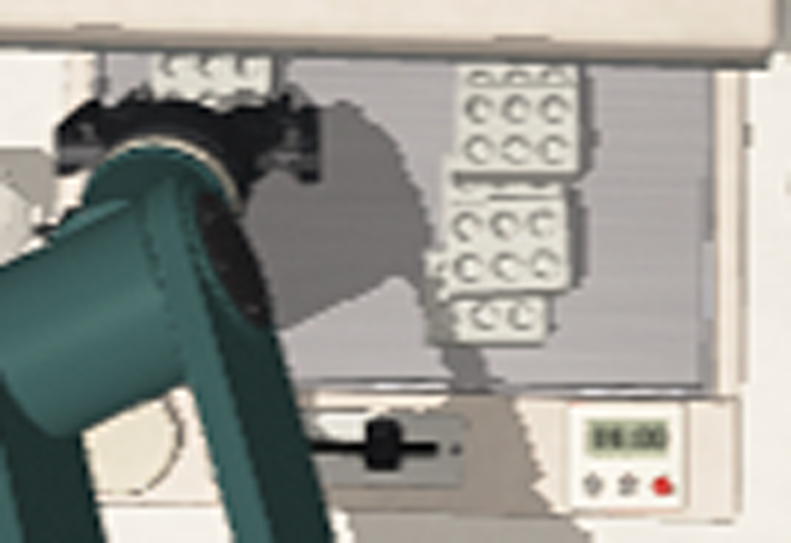

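```bash
python3 -m inch '[{"dx":0,"dy":0,"dz":0.1,"ax":0,"ay":0,"az":0},{"dx":0.05,"dy":0,"dz":0.14,"ax":0,"ay":0,"az":0},{"dx":0.05,"dy":0,"dz":0.14,"ax":0,"ay":0,"az":0}]'
python3 - <<'E'
from h import *
d=cam("top")
def c(x,y,z,l):
    p=cast(d,(172+x/5.9,170+y/5.9),z);print(l,np.round(p*1000,0)[:2]);return p
c(516,129,.114,"R2");c(478,129,.114,"R2L");c(555,129,.114,"R2R");c(506,246,.114,"F2");c(467,246,.114,"F2");c(545,245,.114,"F2");c(486,316,.082,"F1front");c(516,75,.082,"R1 row")
s=bot.read_state();p=np.array(s["ee_pos"])
go([p+[-.035,0,.07],[.60,.18,.2],[.60,.088,.16],[.631,.088,.105]],Rt())
E
```

```text
time: 5.0
ee_pos: [0.6507, 0.2555, 0.067]
tool_rot: [3.141, 0.526, -3.121]
ft_force: [0.3, -0.8, -0.7]
finger_gap: 0.0629
R2 [628.  87.]
R2L [627. 107.]
R2R [629.  66.]
F2 [564.  89.]
F2 [563. 110.]
F2 [566.  69.]
F1front [531.  98.]
R1 row [665.  89.]
t 5.05 p [650.7 255.6  67. ] gap 63.0 F [-0.9 -1.5  0.3]
[616. 256. 137.] d [-0.2   0.03 -3.12] a [ 0.    0.03 -0.  ]
[600. 180. 200.] d [-0.86 -2.98 -5.65] a [ 0.    0.03 -0.  ]
[600.  88. 160.] d [ 0.01 -6.66 -4.31] a [ 0.    0.03 -0.  ]
[631.  88. 105.] d [ 0.04 -6.68 -1.78] a [ 0.    0.03 -0.  ]
```

```bash
python3 -m inch '[{"dx":0,"dy":0,"dz":0,"ax":0,"ay":0,"az":0},{"dx":0,"dy":0,"dz":0,"ax":0,"ay":0,"az":0},{"dx":0,"dy":0,"dz":0,"ax":0,"ay":0,"az":0},{"dx":0,"dy":0,"dz":-1.5,"ax":0,"ay":0,"az":0},{"dx":0,"dy":0,"dz":-3,"ax":0,"ay":0,"az":0},{"dx":0.17,"dy":-1.6,"dz":-4.2,"ax":0,"ay":0,"az":0},{"dx":0.17,"dy":-6.7,"dz":-4.2,"ax":0,"ay":0,"az":0},{"dx":0.17,"dy":-6.7,"dz":-4.2,"ax":0,"ay":0,"az":0},{"dx":0.17,"dy":-6.7,"dz":-4.2,"ax":0,"ay":0,"az":0},{"dx":0.17,"dy":-6.7,"dz":-4.2,"ax":0,"ay":0,"az":0},{"dx":0.17,"dy":-6.7,"dz":-4.2,"ax":0,"ay":0,"az":0},{"dx":0.17,"dy":-6.7,"dz":-4.2,"ax":0,"ay":0,"az":0}]' 85;python3 - <<'E'
from h import *
go([[.631,.087,.0985]],Rt())
E
```

```text
time: 6.05
ee_pos: [0.5974, 0.0868, 0.1548]
tool_rot: [3.14, 0.525, -3.123]
ft_force: [-1.6, -0.8, 0.2]
finger_gap: 0.0852
t 6.05 p [597.4  86.8 154.8] gap 85.2 F [-1.6 -0.8  0.2]
[631.  87.  98.] d [-0.03 -0.02  2.62] a [ 0.    0.01 -0.02]
```

```bash
python3 -m inch '[{"dx":0,"dy":0,"dz":1.4,"ax":0,"ay":0,"az":0},{"dx":0,"dy":0,"dz":2.62,"ax":0,"ay":0,"az":0},{"dx":0,"dy":0,"dz":2.62,"ax":0,"ay":0,"az":0},{"dx":0,"dy":0,"dz":2.62,"ax":0,"ay":0,"az":0}]' 85; python3 -m inch '[{"dx":0,"dy":0,"dz":0,"ax":0,"ay":0,"az":0},{"dx":0,"dy":0,"dz":0,"ax":0,"ay":0,"az":0},{"dx":0,"dy":0,"dz":0,"ax":0,"ay":0,"az":0},{"dx":0,"dy":0,"dz":0,"ax":0,"ay":0,"az":0},{"dx":0,"dy":0,"dz":0,"ax":0,"ay":0,"az":0}]' 40 45;python3 - <<'E'
from h import *
p=np.array(bot.read_state()["ee_pos"])
go([p+[0,0,.05],[.549,.254,.13],[.549,.254,p[2]-.032]],Rt())
E
```

```text
time: 6.38
ee_pos: [0.6287, 0.0897, 0.0945]
tool_rot: [3.141, 0.518, -3.119]
ft_force: [-0.4, -0.6, -0.2]
finger_gap: 0.0851
time: 6.8
ee_pos: [0.6309, 0.0887, 0.1004]
tool_rot: [3.14, 0.528, -3.121]
ft_force: [-3.9, 1.2, 5.9]
finger_gap: 0.063
t 6.8 p [630.9  88.7 100.4] gap 63.0 F [-3.9  1.2  5.9]
[631.  89. 150.] d [-1.01  0.   -1.73] a [0.02 0.05 0.  ]
[549. 254. 130.] d [ 2.11  6.68 -2.59] a [0.02 0.05 0.  ]
[549. 254.  68.] d [ 3.35  6.68 -0.46] a [0.02 0.05 0.  ]
```

```bash
python3 -m inch '[{"dx":-1.01,"dy":0,"dz":-1.73,"ax":0,"ay":0,"az":0},{"dx":-1.01,"dy":0,"dz":-1.73,"ax":0,"ay":0,"az":0},{"dx":2.1,"dy":6.68,"dz":-2.59,"ax":0,"ay":0,"az":0},{"dx":2.1,"dy":6.68,"dz":-2.59,"ax":0,"ay":0,"az":0},{"dx":2.1,"dy":6.68,"dz":-2.59,"ax":0,"ay":0,"az":0},{"dx":2.1,"dy":6.68,"dz":-2.59,"ax":0,"ay":0,"az":0},{"dx":2.1,"dy":6.68,"dz":-2.59,"ax":0,"ay":0,"az":0},{"dx":2.1,"dy":6.68,"dz":-2.59,"ax":0,"ay":0,"az":0},{"dx":2.8,"dy":6.68,"dz":-1.4,"ax":0,"ay":0,"az":0},{"dx":3.35,"dy":6.68,"dz":-0.46,"ax":0,"ay":0,"az":0},{"dx":3.35,"dy":6.68,"dz":-0.46,"ax":0,"ay":0,"az":0},{"dx":3.35,"dy":6.68,"dz":-0.46,"ax":0,"ay":0,"az":0}]';python3 - <<'E'
from h import *
d=cam("wrist");np.savez("w4.npz",**{k:d[k] for k in("image","mtx","origin","attitude")})
cv2.imwrite("pics/w4.png",cv2.resize(d["image"],(800,600)))
go([[.549,.254,.068]],Rt())
E
```

```text
time: 7.8
ee_pos: [0.548, 0.2527, 0.0648]
tool_rot: [-3.141, 0.523, -3.121]
ft_force: [-0.1, 0.4, -2.8]
finger_gap: 0.063
t 7.85 p [548.1 252.6  65. ] gap 63.1 F [-0.  -0.7 -3.2]
[549. 254.  68.] d [-0.09  0.05 -0.08] a [-0.01 -0.01 -0.  ]
```

```bash
python3 -m inch '[{"dx":0.05,"dy":0,"dz":0.1,"ax":0,"ay":0,"az":0},{"dx":0.07,"dy":0,"dz":0.14,"ax":0,"ay":0,"az":0},{"dx":0.07,"dy":0,"dz":0.14,"ax":0,"ay":0,"az":0}]'; python3 -m inch '[{"dx":0,"dy":0,"dz":0,"ax":0,"ay":0,"az":0},{"dx":0,"dy":0,"dz":0,"ax":0,"ay":0,"az":0},{"dx":0,"dy":0,"dz":0,"ax":0,"ay":0,"az":0},{"dx":0,"dy":0,"dz":-1.5,"ax":0,"ay":0,"az":0},{"dx":0,"dy":-0.5,"dz":-3,"ax":0,"ay":0,"az":0},{"dx":-1,"dy":-4,"dz":-4.5,"ax":0,"ay":0,"az":0},{"dx":-2,"dy":-6.5,"dz":-5,"ax":0,"ay":0,"az":0},{"dx":-2,"dy":-6.5,"dz":-5,"ax":0,"ay":0,"az":0},{"dx":-2,"dy":-6.5,"dz":-5,"ax":0,"ay":0,"az":0},{"dx":-2,"dy":-6.5,"dz":-5,"ax":0,"ay":0,"az":0},{"dx":-2,"dy":-6.5,"dz":-5,"ax":0,"ay":0,"az":0}]' 85;python3 - <<'E'
from h import *
d=cam("wrist");np.savez("w5.npz",**{k:d[k] for k in("image","mtx","origin","attitude")})
cv2.imwrite("pics/w5.png",cv2.resize(d["image"],(800,600)))
go([[.549,.254,.068]],Rt())
E
```

```text
time: 8.1
ee_pos: [0.5501, 0.2533, 0.0644]
tool_rot: [3.14, 0.528, -3.122]
ft_force: [-2.6, -1.4, 3.9]
finger_gap: 0.063
time: 9.02
ee_pos: [0.5339, 0.0879, 0.1971]
tool_rot: [3.141, 0.527, -3.126]
ft_force: [-0.4, 0.7, -0.6]
finger_gap: 0.0849
t 9.07 p [532.9  89.5 195.4] gap 84.7 F [-0.1  0.6 -0.1]
[549. 254.  68.] d [1.89 6.56 4.8 ] a [-0.    0.01 -0.03]
```

View pics/w5.png

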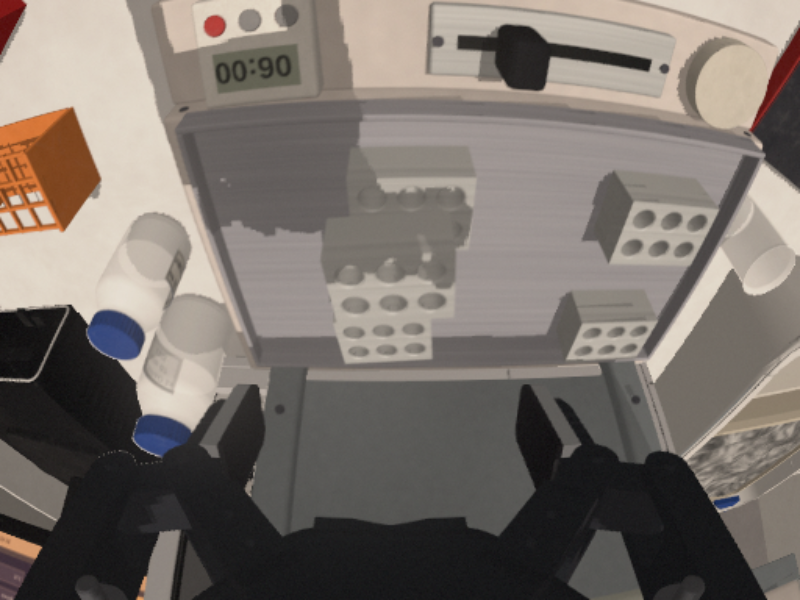

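Run:
```python
from h import *
d=dict(np.load("w5.npz"));d["n"]="wrist";d["R"]=R.from_euler("xyz",d["attitude"]).as_matrix();d["o"]=d["origin"]
for l,z,P in(("P2",.082,[(644,218),(699,221),(634,249),(685,250)]),("P5",.082,[(597,332),(639,333),(590,350),(631,350)]),("F2",.114,[(349,272),(432,270),(355,305),(432,301)]),("R1?",.082,[(350,332),(411,329),(355,352),(415,348)]),("R1? as.114",.114,[(350,332),(411,329),(355,352),(415,348)]),("F1",.082,[(371,197),(449,197)]),("selz",.071,[(523,45)]),("floorcorners",.064,[(182,122),(762,153)])):
    print(l,[np.round(cast(d,np.array(p)*.64,z)[:2]*1e3).tolist() for p in P])
```

```text
P2 [[540.0, 234.0], [538.0, 275.0], [564.0, 237.0], [562.0, 276.0]]
P5 [[645.0, 241.0], [646.0, 278.0], [667.0, 243.0], [668.0, 281.0]]
F2 [[556.0, 69.0], [554.0, 109.0], [581.0, 71.0], [577.0, 111.0]]
R1? [[645.0, 63.0], [641.0, 104.0], [668.0, 66.0], [663.0, 108.0]]
R1? as.114 [[604.0, 67.0], [600.0, 101.0], [623.0, 69.0], [618.0, 105.0]]
F1 [[535.0, 79.0], [534.0, 118.0]]
selz [[455.0, 146.0]]
floorcorners [[496.0, -20.0], [492.0, 319.0]]
```

Run:
```python
from h import *
go([[.535,.09,.16],[.57,.09,.099]],Rt())
print("from grasp");go([[.57,.09,.15],[.60,.174,.11],[.606,.174,.0655]],Rt(),np.array([.57,.09,.099]),Rt())
```

```text
t 9.07 p [532.9  89.5 195.4] gap 84.7 F [-0.1  0.6 -0.1]
[535.  90. 160.] d [0.64 0.02 1.27] a [-0.    0.01 -0.03]
[570.  90.  99.] d [ 0.65 -0.01  4.08] a [-0.    0.01 -0.03]
from grasp
t 9.07 p [570.  90.  99.] gap 84.7 F [-0.1  0.6 -0.1]
[570.  90. 150.] d [-1.02  0.   -1.77] a [0. 0. 0.]
[600. 174. 110.] d [-1.32  3.33  0.25] a [0. 0. 0.]
[606. 174.  66.] d [-0.64  3.33  1.92] a [0. 0. 0.]
```

```bash
python3 -m inch '[{"dx":0.65,"dy":0,"dz":1.3,"ax":0,"ay":0,"az":0},{"dx":0.65,"dy":0,"dz":2.8,"ax":0,"ay":0,"az":0},{"dx":0.65,"dy":0,"dz":4.08,"ax":0,"ay":0,"az":0},{"dx":0.65,"dy":0,"dz":4.08,"ax":0,"ay":0,"az":0},{"dx":0.65,"dy":0,"dz":4.08,"ax":0,"ay":0,"az":0}]' 85; python3 -m inch '[{"dx":0,"dy":0,"dz":0,"ax":0,"ay":0,"az":0},{"dx":0,"dy":0,"dz":0,"ax":0,"ay":0,"az":0},{"dx":0,"dy":0,"dz":0,"ax":0,"ay":0,"az":0},{"dx":0,"dy":0,"dz":0,"ax":0,"ay":0,"az":0},{"dx":0,"dy":0,"dz":0,"ax":0,"ay":0,"az":0}]' 40 45
python3 - <<'E'
from h import *
go([[.57,.09,.15],[.60,.174,.11],[.606,.174,.0655]],Rt())
E
```

```text
time: 9.48
ee_pos: [0.5674, 0.0929, 0.0943]
tool_rot: [3.141, 0.516, -3.118]
ft_force: [-0.7, 0.0, 1.0]
finger_gap: 0.085
time: 9.9
ee_pos: [0.5705, 0.0919, 0.1014]
tool_rot: [3.14, 0.528, -3.121]
ft_force: [-3.2, 0.8, 5.9]
finger_gap: 0.0633
t 9.9 p [570.5  91.9 101.4] gap 63.3 F [-3.2  0.8  5.9]
[570.  90. 150.] d [-0.96 -0.07 -1.69] a [ 0.02  0.05 -0.  ]
[600. 174. 110.] d [-1.25  3.26  0.34] a [ 0.02  0.05 -0.  ]
[606. 174.  66.] d [-0.56  3.25  1.99] a [ 0.02  0.05 -0.  ]
```

```bash
python3 -m inch '[{"dx":-1,"dy":0,"dz":-1.75,"ax":0,"ay":0,"az":0},{"dx":-1,"dy":0,"dz":-1.75,"ax":0,"ay":0,"az":0},{"dx":-1.3,"dy":3.3,"dz":0.25,"ax":0,"ay":0,"az":0},{"dx":-1.3,"dy":3.3,"dz":0.25,"ax":0,"ay":0,"az":0},{"dx":-1.3,"dy":3.3,"dz":0.25,"ax":0,"ay":0,"az":0},{"dx":-1.3,"dy":3.3,"dz":0.25,"ax":0,"ay":0,"az":0},{"dx":-0.9,"dy":3.3,"dz":1.4,"ax":0,"ay":0,"az":0},{"dx":-0.62,"dy":3.3,"dz":2,"ax":0,"ay":0,"az":0},{"dx":-0.62,"dy":3.3,"dz":2,"ax":0,"ay":0,"az":0},{"dx":-0.62,"dy":3.3,"dz":2,"ax":0,"ay":0,"az":0}]'
python3 - <<'E'
from h import *
go([[.606,.174,.0655]],Rt())
E
```

```text
time: 10.73
ee_pos: [0.6076, 0.1742, 0.0647]
tool_rot: [3.141, 0.528, -3.121]
ft_force: [0.8, 0.8, -0.6]
finger_gap: 0.0635
t 10.73 p [607.6 174.2  64.7] gap 63.5 F [ 0.8  0.8 -0.6]
[606. 174.  66.] d [ 0.04 -0.01 -0.06] a [ 0.01  0.05 -0.  ]
```

```bash
python3 -m inch '[{"dx":0,"dy":0,"dz":0,"ax":0,"ay":0,"az":0},{"dx":0,"dy":0,"dz":0,"ax":0,"ay":0,"az":0},{"dx":0,"dy":0,"dz":0,"ax":0,"ay":0,"az":0},{"dx":0,"dy":0,"dz":-1.5,"ax":0,"ay":0,"az":0},{"dx":0,"dy":0,"dz":-3,"ax":0,"ay":0,"az":0},{"dx":-0.5,"dy":-0.8,"dz":-3.4,"ax":0,"ay":0,"az":0},{"dx":-1.7,"dy":-3.58,"dz":-2.5,"ax":0,"ay":0,"az":0},{"dx":-1.7,"dy":-3.58,"dz":-2.5,"ax":0,"ay":0,"az":0},{"dx":-1.7,"dy":-3.58,"dz":-2.5,"ax":0,"ay":0,"az":0},{"dx":-1.7,"dy":-3.58,"dz":-2.5,"ax":0,"ay":0,"az":0},{"dx":-1.7,"dy":-3.58,"dz":-2.5,"ax":0,"ay":0,"az":0}]' 74
python3 - <<'E'
from h import *
d=cam("top");s=cam("side")
a=cv2.resize(d["image"][170:262,172:306],None,fx=5.9,fy=5.9,interpolation=cv2.INTER_CUBIC)
cv2.imwrite("pics/c4.png",a)
go([[.657,.085,.066]],Rt())
E
```

```text
time: 11.65
ee_pos: [0.6134, 0.0849, 0.1381]
tool_rot: [3.141, 0.523, -3.122]
ft_force: [-0.0, 0.2, 0.3]
finger_gap: 0.074
t 11.75 p [613.2  86.1 138.1] gap 74.0 F [-1.4  0.4  0.2]
[657.  85.  66.] d [-0.08 -0.08  3.37] a [ 0.01 -0.01  0.01]
```

```bash
python3 -m inch '[{"dx":-0.08,"dy":0,"dz":0.3,"ax":0,"ay":0,"az":0},{"dx":-0.08,"dy":-0.03,"dz":1.4,"ax":0,"ay":0,"az":0},{"dx":-0.08,"dy":-0.03,"dz":2.5,"ax":0,"ay":0,"az":0},{"dx":-0.08,"dy":-0.03,"dz":3.37,"ax":0,"ay":0,"az":0},{"dx":-0.08,"dy":-0.03,"dz":3.37,"ax":0,"ay":0,"az":0},{"dx":-0.08,"dy":-0.03,"dz":3.37,"ax":0,"ay":0,"az":0}]' 85; python3 -m inch '[{"dx":0,"dy":0,"dz":0,"ax":0,"ay":0,"az":0},{"dx":0,"dy":0,"dz":0,"ax":0,"ay":0,"az":0},{"dx":0,"dy":0,"dz":0,"ax":0,"ay":0,"az":0},{"dx":0,"dy":0,"dz":0,"ax":0,"ay":0,"az":0},{"dx":0,"dy":0,"dz":0,"ax":0,"ay":0,"az":0}]' 40 45
python3 - <<'E'
from h import *
p=np.array(bot.read_state()["ee_pos"])
go([p+[0,0,.02],[.657,.046,p[2]+.02],[.657,.046,p[2]]],Rt())
E
```

```text
time: 12.25
ee_pos: [0.6565, 0.0863, 0.064]
tool_rot: [3.141, 0.52, -3.119]
ft_force: [0.2, 0.7, 0.7]
finger_gap: 0.0847
time: 12.67
ee_pos: [0.6585, 0.0858, 0.0691]
tool_rot: [3.141, 0.528, -3.121]
ft_force: [-3.2, 1.4, 6.0]
finger_gap: 0.0637
t 12.67 p [658.5  85.8  69.1] gap 63.7 F [-3.2  1.4  6. ]
[659.  86.  89.] d [-0.4   0.   -0.69] a [ 0.01  0.05 -0.  ]
[657.  46.  89.] d [-0.32 -1.59 -0.74] a [ 0.01  0.05 -0.  ]
[657.  46.  69.] d [ 0.08 -1.59 -0.05] a [ 0.01  0.05 -0.  ]
```

```bash
python3 -m inch '[{"dx":-0.4,"dy":0,"dz":-0.7,"ax":0,"ay":0,"az":0},{"dx":-0.4,"dy":0,"dz":-0.7,"ax":0,"ay":0,"az":0},{"dx":-0.35,"dy":-1.6,"dz":-0.7,"ax":0,"ay":0,"az":0},{"dx":-0.35,"dy":-1.6,"dz":-0.7,"ax":0,"ay":0,"az":0},{"dx":-0.35,"dy":-1.6,"dz":-0.7,"ax":0,"ay":0,"az":0},{"dx":0.1,"dy":-1.6,"dz":0,"ax":0,"ay":0,"az":0},{"dx":0.1,"dy":-1.6,"dz":0,"ax":0,"ay":0,"az":0},{"dx":0.1,"dy":-1.6,"dz":0,"ax":0,"ay":0,"az":0}]'; python3 -m inch '[{"dx":0,"dy":0,"dz":0,"ax":0,"ay":0,"az":0},{"dx":0,"dy":0,"dz":0,"ax":0,"ay":0,"az":0},{"dx":0,"dy":0,"dz":0,"ax":0,"ay":0,"az":0},{"dx":0,"dy":0,"dz":-1.5,"ax":0,"ay":0,"az":0},{"dx":0,"dy":0,"dz":-3,"ax":0,"ay":0,"az":0},{"dx":0.5,"dy":1.2,"dz":-3.8,"ax":0,"ay":0,"az":0},{"dx":1.6,"dy":5.15,"dz":-3.8,"ax":0,"ay":0,"az":0},{"dx":1.6,"dy":5.15,"dz":-3.8,"ax":0,"ay":0,"az":0},{"dx":1.6,"dy":5.15,"dz":-3.8,"ax":0,"ay":0,"az":0},{"dx":1.6,"dy":5.15,"dz":-3.8,"ax":0,"ay":0,"az":0},{"dx":1.6,"dy":5.15,"dz":-3.8,"ax":0,"ay":0,"az":0}]' 76
python3 - <<'E'
from h import *
d=cam("wrist");np.savez("w6.npz",**{k:d[k] for k in("image","mtx","origin","attitude")})
cv2.imwrite("pics/w6.png",cv2.resize(d["image"],(800,600)))
go([[.607,.174,.066]],Rt())
E
```

```text
time: 13.33
ee_pos: [0.6569, 0.0456, 0.0655]
tool_rot: [3.141, 0.525, -3.121]
ft_force: [1.3, -0.2, 0.8]
finger_gap: 0.0632
time: 14.25
ee_pos: [0.5708, 0.1735, 0.1273]
tool_rot: [-3.141, 0.523, -3.117]
ft_force: [-0.3, -0.4, 1.0]
finger_gap: 0.0756
t 14.3 p [571.4 172.5 127.5] gap 75.9 F [ 1.2 -0.5  0.5]
[607. 174.  66.] d [-0.    0.03  2.84] a [0.01 0.   0.02]
```

View pics/w6.png

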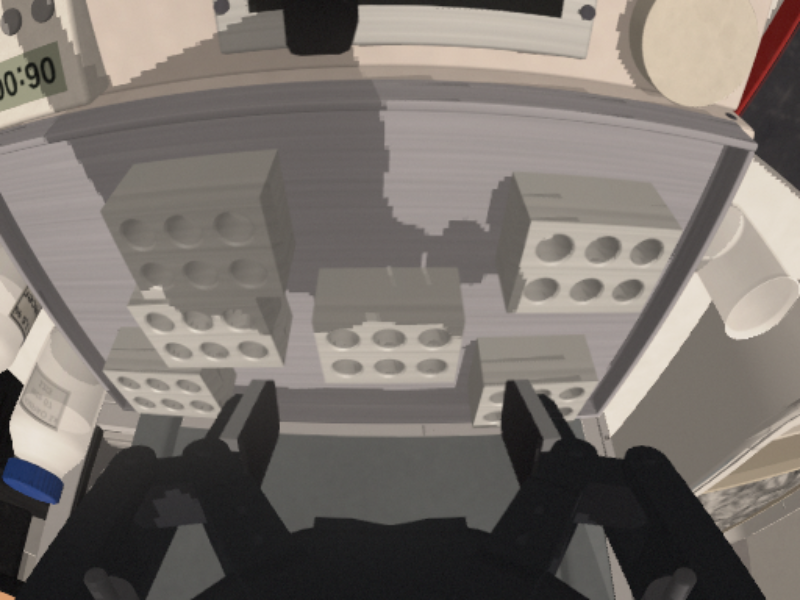

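Run:
```python
from h import *
d=dict(np.load("w6.npz"));d["n"]="wrist";d["R"]=R.from_euler("xyz",d["attitude"]).as_matrix();d["o"]=d["origin"]
for l,z,P in(("F1",.082,[(138,233),(235,227),(154,272),(248,272)]),("M1",.082,[(160,321),(237,318),(179,351),(254,349)]),("R1",.082,[(128,383),(184,384),(148,405),(202,405)]),("F2",.082,[(343,338),(434,337),(346,367),(432,366)]),("P2",.082,[(553,247),(648,249),(540,289),(628,290)])):
    q=np.array([cast(d,np.array(p)*.64,z)[:2]*1e3 for p in P]);print(l,np.round(q.mean(0)),np.round(q).tolist())
```

```text
F1 [546.  99.] [[536.0, 79.0], [534.0, 119.0], [557.0, 79.0], [556.0, 120.0]]
M1 [597.  91.] [[588.0, 70.0], [584.0, 109.0], [611.0, 72.0], [606.0, 112.0]]
R1 [656.  46.] [[646.0, 25.0], [642.0, 63.0], [671.0, 28.0], [665.0, 67.0]]
F2 [607. 174.] [[596.0, 154.0], [595.0, 194.0], [619.0, 154.0], [617.0, 195.0]]
P2 [551. 254.] [[541.0, 233.0], [539.0, 274.0], [563.0, 234.0], [562.0, 274.0]]
```

```bash
python3 -m inch '[{"dx":0,"dy":0.1,"dz":0.3,"ax":0,"ay":0,"az":0},{"dx":0,"dy":0.1,"dz":0.8,"ax":0,"ay":0,"az":0},{"dx":0,"dy":0.1,"dz":1.8,"ax":0,"ay":0,"az":0},{"dx":0,"dy":0.1,"dz":2.84,"ax":0,"ay":0,"az":0},{"dx":0,"dy":0.1,"dz":2.84,"ax":0,"ay":0,"az":0},{"dx":0,"dy":0.1,"dz":2.84,"ax":0,"ay":0,"az":0}]' 72; python3 -m inch '[{"dx":0,"dy":0,"dz":0,"ax":0,"ay":0,"az":0},{"dx":0,"dy":0,"dz":0,"ax":0,"ay":0,"az":0},{"dx":0,"dy":0,"dz":0,"ax":0,"ay":0,"az":0},{"dx":0,"dy":0,"dz":0,"ax":0,"ay":0,"az":0}]' 40 45
python3 - <<'E'
from h import *
p=np.array(bot.read_state()["ee_pos"])
go([p+[0,0,.02],[.655,.151,p[2]+.02],[.655,.151,p[2]]],Rt())
E
```

```text
time: 14.8
ee_pos: [0.6062, 0.1739, 0.0626]
tool_rot: [-3.14, 0.518, -3.122]
ft_force: [-0.5, 0.0, -0.0]
finger_gap: 0.0718
time: 15.13
ee_pos: [0.6067, 0.1756, 0.0666]
tool_rot: [3.141, 0.524, -3.121]
ft_force: [0.2, 0.4, -2.3]
finger_gap: 0.063
t 15.13 p [606.7 175.6  66.6] gap 63.0 F [ 0.2  0.4 -2.3]
[607. 176.  87.] d [-0.4   0.   -0.69] a [ 0.01  0.01 -0.  ]
[655. 151.  87.] d [-2.06 -1.02  0.26] a [ 0.01  0.01 -0.  ]
[655. 151.  67.] d [-1.65 -1.02  0.96] a [ 0.01  0.01 -0.  ]
```

```bash
python3 -m inch '[{"dx":-0.4,"dy":0,"dz":-0.7,"ax":0,"ay":0,"az":0},{"dx":-0.4,"dy":0,"dz":-0.7,"ax":0,"ay":0,"az":0},{"dx":-2.05,"dy":-1,"dz":0.25,"ax":0,"ay":0,"az":0},{"dx":-2.05,"dy":-1,"dz":0.25,"ax":0,"ay":0,"az":0},{"dx":-2.05,"dy":-1,"dz":0.25,"ax":0,"ay":0,"az":0},{"dx":-2.05,"dy":-1,"dz":0.25,"ax":0,"ay":0,"az":0},{"dx":-1.62,"dy":-1,"dz":1,"ax":0,"ay":0,"az":0},{"dx":-1.62,"dy":-1,"dz":1,"ax":0,"ay":0,"az":0},{"dx":-1.62,"dy":-1,"dz":1,"ax":0,"ay":0,"az":0}]'; python3 -m inch '[{"dx":0,"dy":0,"dz":0,"ax":0,"ay":0,"az":0},{"dx":0,"dy":0,"dz":0,"ax":0,"ay":0,"az":0},{"dx":0,"dy":0,"dz":0,"ax":0,"ay":0,"az":0},{"dx":0,"dy":0,"dz":-1.5,"ax":0,"ay":0,"az":0},{"dx":0,"dy":0,"dz":-3,"ax":0,"ay":0,"az":0},{"dx":0.9,"dy":-0.5,"dz":-4.2,"ax":0,"ay":0,"az":0},{"dx":3.7,"dy":-2,"dz":-5,"ax":0,"ay":0,"az":0},{"dx":3.7,"dy":-2,"dz":-5,"ax":0,"ay":0,"az":0},{"dx":3.7,"dy":-2,"dz":-5,"ax":0,"ay":0,"az":0},{"dx":3.7,"dy":-2,"dz":-5,"ax":0,"ay":0,"az":0},{"dx":3.7,"dy":-2,"dz":-5,"ax":0,"ay":0,"az":0},{"dx":3.7,"dy":-2,"dz":-5,"ax":0,"ay":0,"az":0}]' 76
python3 - <<'E'
from h import *
go([[.549,.099,.066]],Rt())
E
```

```text
time: 15.88
ee_pos: [0.6547, 0.1523, 0.065]
tool_rot: [3.141, 0.524, -3.12]
ft_force: [1.6, 0.9, -0.6]
finger_gap: 0.0632
time: 16.88
ee_pos: [0.5154, 0.099, 0.1288]
tool_rot: [3.141, 0.528, -3.121]
ft_force: [-0.3, -1.0, 0.6]
finger_gap: 0.0759
t 16.88 p [515.4  99.  128.8] gap 75.9 F [-0.3 -1.   0.6]
[549.  99.  66.] d [ 0.11 -0.03  2.85] a [0.01 0.05 0.  ]
```

```bash
python3 -m inch '[{"dx":0.1,"dy":0,"dz":0.8,"ax":0,"ay":0,"az":0},{"dx":0.1,"dy":0,"dz":1.8,"ax":0,"ay":0,"az":0},{"dx":0.1,"dy":0,"dz":2.85,"ax":0,"ay":0,"az":0},{"dx":0.1,"dy":0,"dz":2.85,"ax":0,"ay":0,"az":0},{"dx":0.1,"dy":0,"dz":2.85,"ax":0,"ay":0,"az":0}]' 82; python3 -m inch '[{"dx":0,"dy":0,"dz":0,"ax":0,"ay":0,"az":0},{"dx":0,"dy":0,"dz":0,"ax":0,"ay":0,"az":0},{"dx":0,"dy":0,"dz":0,"ax":0,"ay":0,"az":0},{"dx":0,"dy":0,"dz":0,"ax":0,"ay":0,"az":0},{"dx":0,"dy":0,"dz":0,"ax":0,"ay":0,"az":0}]' 40 45
python3 - <<'E'
from h import *
p=np.array(bot.read_state()["ee_pos"])
go([p+[0,0,.02],[.550,.149,p[2]+.02],[.550,.149,p[2]]],Rt())
E
```

```text
time: 17.3
ee_pos: [0.5476, 0.0996, 0.0625]
tool_rot: [3.141, 0.521, -3.12]
ft_force: [-0.6, 0.0, 1.4]
finger_gap: 0.0823
time: 17.72
ee_pos: [0.5482, 0.0996, 0.0661]
tool_rot: [3.141, 0.529, -3.121]
ft_force: [-1.9, 1.7, 6.1]
finger_gap: 0.0632
t 17.72 p [548.2  99.6  66.1] gap 63.2 F [-1.9  1.7  6.1]
[548. 100.  86.] d [-0.4   0.   -0.69] a [0.01 0.06 0.  ]
[550. 149.  86.] d [-0.5   1.97 -0.63] a [0.01 0.06 0.  ]
[550. 149.  66.] d [-0.1   1.97  0.06] a [0.01 0.06 0.  ]
```

```bash
python3 -m inch '[{"dx":-0.4,"dy":0,"dz":-0.7,"ax":0,"ay":0,"az":0},{"dx":-0.4,"dy":0,"dz":-0.7,"ax":0,"ay":0,"az":0},{"dx":-0.35,"dy":1.97,"dz":-0.7,"ax":0,"ay":0,"az":0},{"dx":-0.35,"dy":1.97,"dz":-0.7,"ax":0,"ay":0,"az":0},{"dx":-0.35,"dy":1.97,"dz":-0.7,"ax":0,"ay":0,"az":0},{"dx":0.05,"dy":1.97,"dz":0.03,"ax":0,"ay":0,"az":0},{"dx":0.05,"dy":1.97,"dz":0.03,"ax":0,"ay":0,"az":0},{"dx":0.05,"dy":1.97,"dz":0.03,"ax":0,"ay":0,"az":0}]'; python3 -m inch '[{"dx":0,"dy":0,"dz":0,"ax":0,"ay":0,"az":0},{"dx":0,"dy":0,"dz":0,"ax":0,"ay":0,"az":0},{"dx":0,"dy":0,"dz":0,"ax":0,"ay":0,"az":0},{"dx":0,"dy":0,"dz":-1.5,"ax":0,"ay":0,"az":0},{"dx":0,"dy":0,"dz":-3,"ax":0,"ay":0,"az":0},{"dx":-0.5,"dy":-0.8,"dz":-3,"ax":0,"ay":0,"az":0},{"dx":-1.8,"dy":-2.35,"dz":-1.75,"ax":0,"ay":0,"az":0},{"dx":-1.8,"dy":-2.35,"dz":-1.75,"ax":0,"ay":0,"az":0},{"dx":-1.8,"dy":-2.35,"dz":-1.75,"ax":0,"ay":0,"az":0},{"dx":-1.8,"dy":-2.35,"dz":-1.75,"ax":0,"ay":0,"az":0},{"dx":-1.8,"dy":-2.35,"dz":-1.75,"ax":0,"ay":0,"az":0}]' 76
python3 - <<'E'
from h import *
go([[.600,.091,.066]],Rt())
E
```

```text
time: 18.38
ee_pos: [0.5469, 0.1489, 0.064]
tool_rot: [3.139, 0.529, -3.121]
ft_force: [1.7, 2.3, 2.0]
finger_gap: 0.0633
time: 19.3
ee_pos: [0.5626, 0.0902, 0.1218]
tool_rot: [3.141, 0.522, -3.121]
ft_force: [-0.6, -0.2, -0.5]
finger_gap: 0.0759
t 19.3 p [562.6  90.2 121.8] gap 75.9 F [-0.6 -0.2 -0.5]
[600.  91.  66.] d [-0.18  0.    2.68] a [ 0.01 -0.02 -0.  ]
```

```bash
python3 -m inch '[{"dx":-0.18,"dy":0.03,"dz":0.8,"ax":0,"ay":0,"az":0},{"dx":-0.18,"dy":0.03,"dz":1.8,"ax":0,"ay":0,"az":0},{"dx":-0.18,"dy":0.03,"dz":2.68,"ax":0,"ay":0,"az":0},{"dx":-0.18,"dy":0.03,"dz":2.68,"ax":0,"ay":0,"az":0},{"dx":-0.18,"dy":0.03,"dz":2.68,"ax":0,"ay":0,"az":0}]' 82; python3 -m inch '[{"dx":0,"dy":0,"dz":0,"ax":0,"ay":0,"az":0},{"dx":0,"dy":0,"dz":0,"ax":0,"ay":0,"az":0},{"dx":0,"dy":0,"dz":0,"ax":0,"ay":0,"az":0},{"dx":0,"dy":0,"dz":0,"ax":0,"ay":0,"az":0},{"dx":0,"dy":0,"dz":0,"ax":0,"ay":0,"az":0}]' 40 45
python3 - <<'E'
from h import *
p=np.array(bot.read_state()["ee_pos"])
go([p+[0,0,.045],[.552,.043,p[2]+.045],[.552,.043,p[2]]],Rt())
E
```

```text
time: 19.72
ee_pos: [0.5993, 0.0925, 0.0651]
tool_rot: [3.141, 0.52, -3.119]
ft_force: [-0.1, 0.5, -0.0]
finger_gap: 0.0817
time: 20.13
ee_pos: [0.6016, 0.0921, 0.0692]
tool_rot: [3.141, 0.527, -3.121]
ft_force: [-3.8, 0.8, 7.1]
finger_gap: 0.0629
t 20.13 p [601.6  92.1  69.2] gap 62.9 F [-3.8  0.8  7.1]
[602.  92. 114.] d [-0.91  0.   -1.56] a [0.01 0.04 0.  ]
[552.  43. 114.] d [ 0.84 -1.92 -2.58] a [0.01 0.04 0.  ]
[552.  43.  69.] d [ 1.75 -1.92 -1.02] a [0.01 0.04 0.  ]
```

```bash
python3 -m inch '[{"dx":-0.9,"dy":0,"dz":-1.56,"ax":0,"ay":0,"az":0},{"dx":-0.9,"dy":0,"dz":-1.56,"ax":0,"ay":0,"az":0},{"dx":-0.9,"dy":0,"dz":-1.56,"ax":0,"ay":0,"az":0},{"dx":0.84,"dy":-1.92,"dz":-2.58,"ax":0,"ay":0,"az":0},{"dx":0.84,"dy":-1.92,"dz":-2.58,"ax":0,"ay":0,"az":0},{"dx":0.84,"dy":-1.92,"dz":-2.58,"ax":0,"ay":0,"az":0},{"dx":0.84,"dy":-1.92,"dz":-2.58,"ax":0,"ay":0,"az":0},{"dx":1.3,"dy":-1.92,"dz":-1.7,"ax":0,"ay":0,"az":0},{"dx":1.8,"dy":-1.92,"dz":-0.94,"ax":0,"ay":0,"az":0},{"dx":1.8,"dy":-1.92,"dz":-0.94,"ax":0,"ay":0,"az":0},{"dx":1.8,"dy":-1.92,"dz":-0.94,"ax":0,"ay":0,"az":0}]'; python3 -m inch '[{"dx":0,"dy":0,"dz":0,"ax":0,"ay":0,"az":0},{"dx":0,"dy":0,"dz":0,"ax":0,"ay":0,"az":0},{"dx":0,"dy":0,"dz":0,"ax":0,"ay":0,"az":0},{"dx":0,"dy":0,"dz":-1.5,"ax":0,"ay":0,"az":0},{"dx":0,"dy":0,"dz":-3,"ax":0,"ay":0,"az":0},{"dx":-0.1,"dy":1,"dz":-4.6,"ax":0,"ay":0,"az":0},{"dx":-0.2,"dy":2.74,"dz":-6,"ax":0,"ay":0,"az":0},{"dx":-0.2,"dy":2.74,"dz":-6,"ax":0,"ay":0,"az":0},{"dx":-0.2,"dy":2.74,"dz":-6,"ax":0,"ay":0,"az":0},{"dx":-0.2,"dy":2.74,"dz":-6,"ax":0,"ay":0,"az":0},{"dx":-0.2,"dy":2.74,"dz":-6,"ax":0,"ay":0,"az":0},{"dx":-0.2,"dy":2.74,"dz":-6,"ax":0,"ay":0,"az":0}]' 76
python3 - <<'E'
from h import *
d=cam("wrist");np.savez("w7.npz",**{k:d[k] for k in("image","mtx","origin","attitude")})
cv2.imwrite("pics/w7.png",cv2.resize(d["image"],(800,600)))
go([[.48,.11,.2]],Rt())
E
```

```text
time: 21.05
ee_pos: [0.5518, 0.0431, 0.0644]
tool_rot: [3.141, 0.524, -3.12]
ft_force: [0.6, 0.1, -1.6]
finger_gap: 0.0634
time: 22.05
ee_pos: [0.4785, 0.1086, 0.195]
tool_rot: [-3.141, 0.52, -3.121]
ft_force: [0.2, -0.5, -0.1]
finger_gap: 0.0758
t 22.1 p [478.6 108.5 195.1] gap 76.2 F [-0.1  0.6  0.1]
[480. 110. 200.] d [-0.15  0.06 -0.14] a [-0.01 -0.04 -0.01]
```

View pics/w7.png

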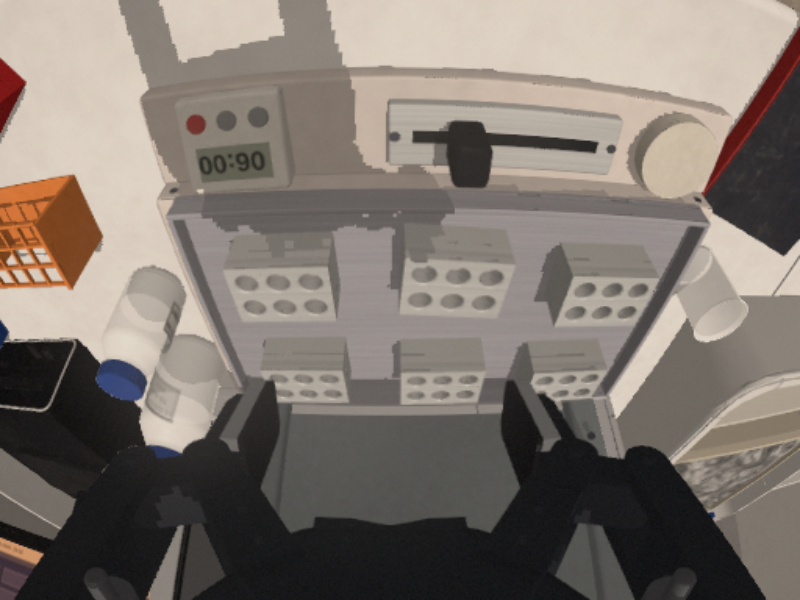

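Run:
```python
from h import *
d=dict(np.load("w7.npz"));d["n"]="wrist";d["R"]=R.from_euler("xyz",d["attitude"]).as_matrix();d["o"]=d["origin"]
c=lambda p,z:np.round(cast(d,np.array(p)*.64,z)[:2]*1e3).tolist()
C={"P0":[(236,283),(311,282),(250,308),(315,306)],"P1":[(424,275),(495,276),(419,300),(487,303)],"P2":[(588,288),(640,290),(573,313),(626,313)],"P3":[(278,380),(329,380),(282,395),(332,395)],"P4":[(416,380),(469,380),(415,395),(465,395)],"P5":[(547,379),(590,379),(541,392),(583,392)]}
for i,(k,P) in enumerate(C.items()):
    q=np.mean([c(p,.082) for p in P],0);t=w([-52,52][i//3],[-105,0,105][i%3],0)[:2]*1e3;print(k,q,"err",round(np.linalg.norm(q-t),1))
for n,p,z in(("top edge near rt",(451,187),.071),("top near lf",(489,187),.071),("top far rt",(450,150),.071),("track R",(388,130),.035),("track L",(622,140),.035),("slot R",(413,137),.035),("slot L",(597,147),.035),("timerL edge",(290,150),.045)):print(n,c(p,z))
```

```text
P0 [550.25  41.5 ] err 2.4
P1 [542.5 150.5] err 5.7
P2 [551.25 255.  ] err 5.6
P3 [658.25  45.25] err 4.2
P4 [655.25 153.5 ] err 4.1
P5 [655.5 258.5] err 6.2
top edge near rt [477.0, 141.0]
top near lf [476.0, 161.0]
top far rt [455.0, 138.0]
track R [463.0, 108.0]
track L [457.0, 250.0]
slot R [467.0, 122.0]
slot L [465.0, 234.0]
timerL edge [470.0, 53.0]
```

Run:
```python
from h import *
go([[.428,.116,.118],[.464,.116,.057],[.4625,.16,.057],[.462,.205,.057]],Rt())
```

```text
t 22.1 p [478.6 108.5 195.1] gap 76.2 F [-0.1  0.6  0.1]
[428. 116. 118.] d [3.28 0.34 1.67] a [-0.01 -0.04 -0.01]
[464. 116.  57.] d [3.25 0.31 4.5 ] a [-0.01 -0.04 -0.01]
[462. 160.  57.] d [3.27 2.07 4.49] a [-0.01 -0.04 -0.01]
[462. 205.  57.] d [3.26 3.87 4.5 ] a [-0.01 -0.04 -0.01]
```

```bash
python3 -m inch '[{"dx":1.6,"dy":0.3,"dz":0.8,"ax":0,"ay":0,"az":0},{"dx":3.27,"dy":0.3,"dz":1.67,"ax":0,"ay":0,"az":0},{"dx":3.27,"dy":0.3,"dz":1.67,"ax":0,"ay":0,"az":0},{"dx":3.27,"dy":0.3,"dz":1.67,"ax":0,"ay":0,"az":0},{"dx":3.27,"dy":0.3,"dz":1.67,"ax":0,"ay":0,"az":0},{"dx":3.27,"dy":0.3,"dz":2.5,"ax":0,"ay":0,"az":0},{"dx":3.27,"dy":0.3,"dz":3.5,"ax":0,"ay":0,"az":0},{"dx":3.27,"dy":0.3,"dz":4.4,"ax":0,"ay":0,"az":0},{"dx":3.27,"dy":0.3,"dz":4.4,"ax":0,"ay":0,"az":0},{"dx":3.27,"dy":0.3,"dz":4.4,"ax":0,"ay":0,"az":0},{"dx":3.27,"dy":0.3,"dz":4.4,"ax":0,"ay":0,"az":0}]' 0 40
python3 - <<'E'
from h import *
go([[.462,.19,.057]],Rt())
E
```

```text
time: 23.02
ee_pos: [0.4661, 0.117, 0.0648]
tool_rot: [3.14, 0.53, -3.122]
ft_force: [0.3, -1.0, 0.9]
finger_gap: -0.0001
t 23.02 p [466.1 117.   64.8] gap -0.1 F [ 0.3 -1.   0.9]
[462. 190.  57.] d [0.25 2.92 0.22] a [ 0.01  0.07 -0.01]
```

```bash
python3 -m inch '[{"dx":0.2,"dy":0,"dz":0.2,"ax":0,"ay":0,"az":0},{"dx":0.2,"dy":0.4,"dz":0.2,"ax":0,"ay":0,"az":0},{"dx":0.2,"dy":0.8,"dz":0.2,"ax":0,"ay":0,"az":0},{"dx":0.2,"dy":1.2,"dz":0.2,"ax":0,"ay":0,"az":0},{"dx":0.2,"dy":1.6,"dz":0.2,"ax":0,"ay":0,"az":0},{"dx":0.2,"dy":2,"dz":0.2,"ax":0,"ay":0,"az":0},{"dx":0.2,"dy":2.4,"dz":0.2,"ax":0,"ay":0,"az":0},{"dx":0.2,"dy":2.8,"dz":0.2,"ax":0,"ay":0,"az":0},{"dx":0.2,"dy":2.8,"dz":0.2,"ax":0,"ay":0,"az":0},{"dx":0.2,"dy":2.8,"dz":0.2,"ax":0,"ay":0,"az":0}]'; python3 -m inch '[{"dx":0,"dy":0.2,"dz":0,"ax":0,"ay":0,"az":0},{"dx":0,"dy":0.4,"dz":0,"ax":0,"ay":0,"az":0},{"dx":0,"dy":0.4,"dz":0,"ax":0,"ay":0,"az":0},{"dx":0,"dy":0.4,"dz":0,"ax":0,"ay":0,"az":0}]'
```

```text
time: 23.85
ee_pos: [0.4603, 0.1874, 0.0556]
tool_rot: [3.14, 0.526, -3.12]
ft_force: [-0.2, 0.2, 0.1]
finger_gap: -0.0001
time: 24.18
ee_pos: [0.4598, 0.197, 0.0545]
tool_rot: [3.141, 0.524, -3.121]
ft_force: [-0.3, 0.5, 0.2]
finger_gap: 0.0002
```

```bash
python3 -m inch '[{"dx":0,"dy":0.2,"dz":0,"ax":0,"ay":0,"az":0},{"dx":0,"dy":0.4,"dz":0,"ax":0,"ay":0,"az":0},{"dx":0,"dy":0.4,"dz":0,"ax":0,"ay":0,"az":0},{"dx":0,"dy":0.4,"dz":0,"ax":0,"ay":0,"az":0}]'
python3 - <<'E'
from h import *
d=cam("side");b=d["image"]
a=cam("wrist");cv2.imwrite("pics/f.png",np.hstack([cv2.resize(b[190:310,200:340],(420,360)),cv2.resize(a["image"][:240,150:],(380,252))[:252].copy() if 0 else cv2.resize(a["image"][:270,200:],(380,360))]))
E
```

```text
time: 24.52
ee_pos: [0.4595, 0.1992, 0.0545]
tool_rot: [-3.122, 0.521, -3.115]
ft_force: [-3.8, -29.3, 14.0]
finger_gap: 0.0
```

```bash
python3 -m inch '[{"dx":0,"dy":-0.4,"dz":0,"ax":0,"ay":0,"az":0},{"dx":0,"dy":-1,"dz":0,"ax":0,"ay":0,"az":0},{"dx":0,"dy":-1.2,"dz":-1.5,"ax":0,"ay":0,"az":0},{"dx":0,"dy":-1.2,"dz":-3,"ax":0,"ay":0,"az":0},{"dx":-1.5,"dy":-1.2,"dz":-5,"ax":0,"ay":0,"az":0},{"dx":-2.5,"dy":-1.2,"dz":-6,"ax":0,"ay":0,"az":0},{"dx":-2.5,"dy":-1.2,"dz":-6,"ax":0,"ay":0,"az":0},{"dx":-2.5,"dy":-1.2,"dz":-6,"ax":0,"ay":0,"az":0}]'
python3 - <<'E'
from h import *
d=cam("wrist");cv2.imwrite("pics/w8.png",cv2.resize(d["image"],(800,600)))
np.savez("w8.npz",**{k:d[k] for k in("image","mtx","origin","attitude")})
E
```

```text
time: 25.28
ee_pos: [0.4422, 0.1773, 0.223]
tool_rot: [3.136, 0.536, -3.123]
ft_force: [0.9, -0.5, 0.9]
finger_gap: 0.0001
```

View pics/w8.png

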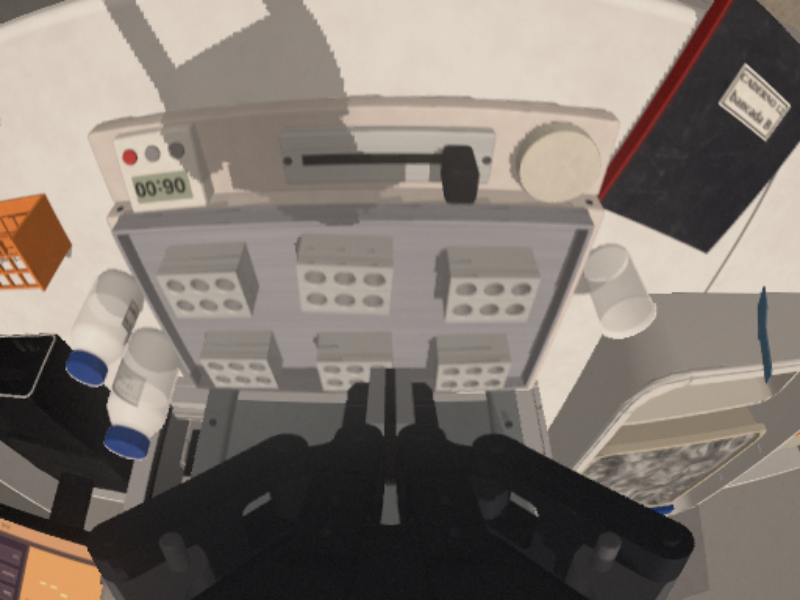

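```bash
python3 -c "
from cell import bot
print(bot.sign_off(), bot.read_state()['time'])"
```

```text
the job is handed in; nothing more can be done
the job is handed in; nothing more can be done
```

I unstacked all six grey blocks with the gripper leaned 30° and laid them out on the tray in two rows of three. Then I pushed the black selector left until it hit its end stop, and handed the job in. The last clock reading before hand-in was 25.3 s, within the 72 s limit.

**Blocks:** The last measurement put every block centre 2 to 6 mm from its place. In the final picture all six lie flat with their wells up and with clear gaps between them.

**Selector:** The push met a firm stop at about 29 N, where I had estimated the end stop to be. The final picture shows the grip at the left end of its slot. I did not measure its exact travel.

**Bystanders:** The timer, dish, beaker, bottles and rack stood upright and looked unmoved in the wrist pictures. I compared them only by eye and did not measure their positions.

**What went wrong:** The first descent missed sideways by about 12 mm because I planned it from a reading taken while the arm was still settling. A fingertip pressed on the top block with about 10 N. I backed off and corrected, and saw no harm to the stack. I also had to set one block down in the middle of the tray for a moment and move it to its place later.

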